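# Rock the angle gauge on the sprung shelf stud and hold it on the mark

## Task

Before the slope of a wig display shelf is set, pick up the angle gauge by its black grip, set the middle of its foot on the uneven brass head of the sprung stud, and press it lightly so that the stud sinks a little but never to its stop. Rock the gauge on the stud until its swinging pointer rests in the blue zone for a moment, then over until it rests in the yellow zone for a moment, then back until it settles on the red tab. Finish while still holding the gauge there, dial upright, pointer steady on the red tab and the stud still partly pressed, and leave the bottle, the carton and the wood offcut alone.

Things in the scene. Friction and masses are not known exactly. Their poses are not given: they have to be found in the camera images.
- gauge_grip (a point): centre of the gauge's black grip block, 26 x 36 x 38 mm; pinch it across the 36 mm (own y). Gauge: 0.35 to 0.55 kg, 184 mm tall, stands free on the table. Own z up, y along its foot, x out of the white dial's face (within 0.5 rad of world +x at first). The grip centre is 165 mm above the foot's underside; below it a neck, then the 140 mm wide dial plate, top edge 128 mm above the underside
- gauge_foot (a point): middle of the underside of the gauge's flat foot, which is 44 x 146 x 12 mm (x, y, z); same axes as the grip. This point must come on the stud's head
- pointer (a joint): angle (rad) of the black pendulum pointer; pivot 120 mm above the foot's underside; hangs plumb, settles in about 0.5 s. 0 = straight down the dial; positive = towards the gauge's own +y end. Tipping the +y end of the foot down by an angle gives plus that angle. Blue zone: 0.36 to 0.66 (+y side); yellow zone: -0.36 to -0.66
- mark (a joint): angle (rad) at which the red tab is set on the dial, counted as for the pointer; differs from job to job between -0.25 and 0.25 and stays put in use. The tab is 11 mm wide, 90 mm from the pointer's pivot (0.06 rad to either side of its middle)
- pointer_tip (a point): tip of the black pointer, 68 mm from its pivot; its own z axis runs from the tip to the pivot
- mark_tab (a point): middle of the red tab on the dial, 90 mm from the same pivot; its own z axis runs from the tab to the pivot
- stud_top (a point): top middle of the stud's lumpy brass head (28 mm across, lumps differ by up to 2 mm), 90 mm above the table when not pressed; sinks with the stud. The stud stands upright in the middle of a fixed wooden block, 90 x 90 x 30 mm, in a 24 mm wide steel collar reaching 60 mm above the table
- stud (a joint): how far (m) the stud is pressed straight down against its spring: 0 free, 0.014 at its stop. It starts to move at about 1 N and then needs about 0.7 N more per mm (about 11 N at the stop)
- spray_center (a point): centre of a clear spray bottle with black cap, 48 mm across, 150 mm tall, bystander
- carton_center (a point): centre of a flat grey carton, 90 x 150 x 45 mm, bystander
- offcut_center (a point): centre of a brown wood offcut, 160 x 60 x 36 mm, bystander

How it is judged:
By the outcome, as a careful person would: the job done as asked, in the order asked, and still so for the second after the job is handed in, while the arm keeps its last pose, push and grip.
It also fails if it takes over 64 s, if anything falls off the work surface, if the arm or the gripper's body presses on something with over 40 N, if the wrist force passes 120 N, or if a joint passes its speed limit or range.

## Robot

A 6-joint arm with a two-finger parallel gripper is mounted at the origin on the work surface. World frame = base frame: x ahead of the robot, y to its left, z up, the work surface at z = 0. Lengths are in mm, angles in degrees, forces in N, time in s.
With the tool pointing down it reaches from about 350 to 850 mm from the base axis. Payload 8.1 kg.
Tool frame: the origin (TCP) lies midway between the tips of the shut fingers; the grasp point (between the pads) lies 19 mm behind it; y points along the fingers, x is the direction in which the jaws open and shut, and the axes are right-handed (so a half turn about y gives the same grasp; the last joint's range is limited). The gripper opens to 85 mm and grips with 20 to 120 N. Pads are 22 mm wide; open, the fingers measure 114 mm over their backs; the gripper's body (76 mm by 85 mm) begins 54 mm behind the grasp point. The pads swing forward as they close: fully open they stand 13 mm farther back than shut.
Start: joints at [-81.268, 7.471, 85.268, -0, 87.261, -4.893], TCP at [141.359, -583.115, 231.292] pointing down, gripper open.
Joint ranges: [-169.43, 169.43], [-51.17, 129.36], [1.28, 143.12], [-76.62, 256.62], [0, 156.53], [-152.29, 152.29]. Speed limits (degrees/s): [136.94, 136.94, 159.86, 180, 180, 180].

## Interface

Orientations are given as [roll, pitch, yaw] about the fixed x, y, z axes, in that order (R = Rz(yaw) Ry(pitch) Rx(roll)).
In Python, from bench import r gives the robot as it stands.
- The arm moves only by the tool move_arm, never from a script. Its arguments are lists of equal length, an entry for each row: "linear": the shift along the tool's x, y, z normalised to -1 to 1, where 1 is 300 mm, a list of three; "twist": the turn, a rotation vector about the tool's x, y, z normalised to -1 to 1, where 1 is pi/2 rad, a list of three; "hand": the opening, from -1 (shut) to 1 (fully open). A call has 1 to 12 rows; each row is the pose to reach, as a shift and turn from the pose measured when the call began, along the tool's axes at that moment; what a row does not reach only later rows make up. A row lasts 1/12 s, in which the tool goes at most 41.7 mm and 7.16 degrees, less where a joint would pass 70% of its speed; a pose out of reach is approached as far as the arm can. A call with a number of a shift or a turn outside -1 to 1 is refused whole. A call with a gripper value outside its range is refused whole. The fingers move at their own pace and stop on an object; "force" is the grip in N (left out, the last holds). Time passes only in rows, so rows that repeat a pose let the fingers close. It gives the time, the measured TCP pose, the force and the opening at its end, in the units of the state.
- r.sense(): the state, without advancing time (a new reading comes with each control period).
- r.snapshot(name): name is "side" or "top" or "wrist"; returns a dict with "frame" (400x640x3 uint8, red, green, blue), "range_z" (400x640 float32, mm along the optical axis (not along the pixel's ray), 0 where there is no reading), "intrinsics" (3x3 intrinsics, pixels), "R" (3x3) and "t" (3): a world point X has camera coordinates R X + t; the wrist camera has in their place "hand_eye" (4x4, takes a point from camera to tool coordinates, whose origin is the TCP and whose axes are the tool frame's). Camera axes: x right, y down, z forward; pixel columns grow to the right and rows downward; lengths in mm; the calibration is good to about 2 mm. A picture is of the moment at which its call begins: read the wrist's pose just before it.
- r.hand_in(): hands the job in, once; it reports no verdict.
The state is a dict: "time": time; "joint_pos": joint angles; "qd": joint speeds; "joint_efforts": joint torques, N m; "tool_pos": TCP position; "tcp_rot": TCP orientation; "ft_force": force on the tool from outside, world axes, zero at the start; "wrist_torque": the same for the moment, N m; "finger_gap": finger opening in mm.
Only numpy, scipy, OpenCV 4.12 (cv2) and the standard library are available. Lean on these libraries where they do the work, as an engineer would, in place of code of your own. Each camera call takes 0.05 s, during which the arm holds its last target. There are 200 camera calls.

## Working session

There is one attempt and no reset: what is moved stays moved. The work goes in short steps, Python scripts to look and compute and a tool call to move; the robot and the scene stay as the last step left them, time stands still between calls to the robot, and variables do not carry over. Pictures are saved under pics/ and viewed, on a budget of 10 in all, crops included, one or two more only if the job needs it, and the job is handed in when it is done.

Besides the shell and the picture viewer there is one more tool, called after "Call:" as a command line: name --argument value ..., lists and objects as JSON in quotes. move_arm: Moves the arm, as the interface text tells. Scaled input: -1 to 1 covers 300 mm each way for a shift and pi/2 rad each way for a turn. Its arguments: {"type":"object","properties":{"linear":{"type":"array","items":{"type":"array","items":{"type":"number","minimum":-1,"maximum":1}}},"twist":{"type":"array","items":{"type":"array","items":{"type":"number","minimum":-1,"maximum":1}}},"hand":{"type":"array","items":{"type":"number"}},"force":{"type":"number"}},"required":["linear","twist","hand"]}

```bash
ls; mkdir -p pics
python3 - <<'E'
from bench import r
import cv2,numpy as np
s=r.sense();print(s)
for n in("side","top"):
    d=r.snapshot(n);np.savez(f"{n}0.npz",**d);cv2.imwrite(f"pics/{n}0.png",d["frame"][:,:,::-1]);print(n,d["intrinsics"].tolist(),d["R"].tolist(),d["t"])
E
```

```text
pics
{'time': 0.0, 'joint_pos': array([-8.12673613e+01,  7.51606688e+00,  8.53304079e+01, -5.61368034e-05,
        8.72601764e+01, -4.89190901e+00]), 'qd': array([ 0.02748385,  0.06360047,  0.01514884,  0.07875582, -0.03089248,
        0.06857018]), 'joint_efforts': array([-1.67525868e-03, -5.69396389e+01, -5.00557995e+01, -4.07881880e-04,
        1.44922215e-02,  1.80596112e-05]), 'tool_pos': array([ 141.28429291, -582.56192787,  230.22360804]), 'tcp_rot': array([-89.99096105,   0.10626744, -76.37544118]), 'ft_force': array([0.01940203, 0.90760726, 0.81621959]), 'wrist_torque': array([-0.02541396,  0.07297342, -0.02334682]), 'finger_gap': 85.37859905260616}
side [[478.643257900543, 0.0, 317.9512848338515], [0.0, 478.643257900543, 205.9891989753936], [0.0, 0.0, 1.0]] [[-0.8607511832538859, -0.5090120606636934, 0.0037580082405421376], [-0.2429331517982174, 0.40429548307849644, -0.8817758480020358], [0.44731519567796896, -0.7599025493188095, -0.4716537196443536]] [ 502.13532531  255.91436072 1169.53750257]
top [[504.79216734222115, 0.0, 310.10469117663337], [0.0, 504.79216734222115, 200.15296872197368], [0.0, 0.0, 1.0]] [[0.022197187339459343, -0.9997534549189311, 0.0005605817316045336], [-0.9969487034132353, -0.02217688033466831, -0.07484296053264373], [0.07483694032285138, 0.0011024319855025533, -0.997195174981724]] [  -6.4975866   579.15239706 1684.89790519]
```

View pics/side0.png

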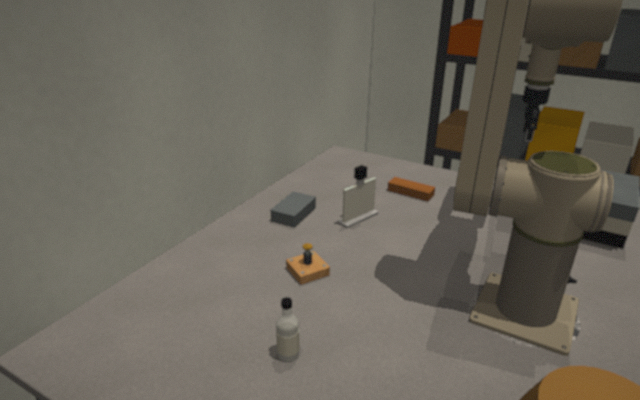

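View pics/top0.png

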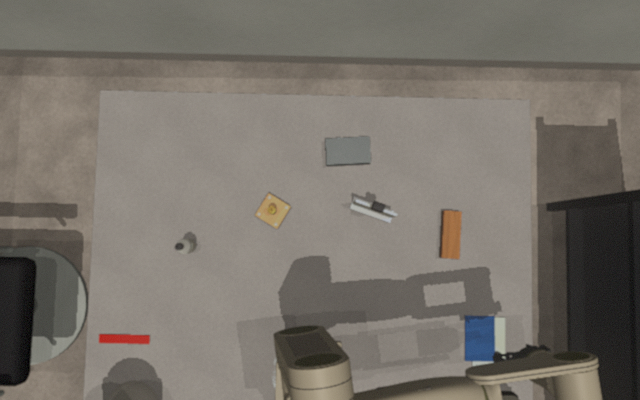

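The side view shows the gauge from behind at (360,195), with the stud at (308,255), carton at (294,209), offcut at (411,188) and bottle at (288,330). In the top view the gauge is at (374,207), the stud at (272,209), the carton at (348,151), the offcut at (451,235) and the bottle at (185,245).

```bash
cat > h.py <<'E'
import numpy as np,cv2
from scipy.spatial.transform import Rotation as Ro
def ray(d,u,v):
    K=d["intrinsics"];c=np.linalg.solve(K,[u,v,1.]);return -d["R"].T@d["t"],d["R"].T@c
def onz(d,u,v,z):
    o,w=ray(d,u,v);return o+w*(z-o[2])/w[2]
def cloud(d):
    v,u=np.mgrid[:400,:640];z=d["range_z"];K=d["intrinsics"]
    P=np.stack([(u-K[0,2])/K[0,0]*z,(v-K[1,2])/K[1,1]*z,z],-1)
    return P
def world(d): return (cloud(d)-d["t"])@d["R"]
def toolR(s): return Ro.from_euler("xyz",s["tcp_rot"],degrees=True).as_matrix()
E
python3 - <<'E'
from h import *
from bench import r
T=np.load("top0.npz");S=np.load("side0.npz")
W=world(T);ok=T["range_z"]>0
def box(u0,u1,v0,v1,zlo,zhi):
    m=np.zeros_like(ok);m[v0:v1,u0:u1]=1;m&=ok&(W[...,2]>zlo)&(W[...,2]<zhi)
    P=W[m];v,u=np.nonzero(m);return P,u,v
for nm,b in dict(gauge_top=(340,405,185,225,145,200),plate=(340,405,185,225,60,140),foot=(340,405,185,230,6,25),stud=(250,295,188,232,70,110),block=(250,295,188,232,20,45)).items():
    P,u,v=box(*b)
    if len(P)<3: print(nm,len(P));continue
    c,sz,a=cv2.minAreaRect(P[:,:2].astype(np.float32)); print(nm,len(P),P.mean(0).round(1),np.round(c,1),np.round(sz,1),round(a,1),P[:,2].min().round(),P[:,2].max().round())
# white foot/plate via side cloud
W2=world(S);m=np.zeros_like(ok);m[160:230,335:385]=1
for lo,hi in((60,125),(148,182)):
    Q=W2[m&(S["range_z"]>0)&(W2[...,2]>lo)&(W2[...,2]<hi)];Q=Q[(abs(Q[:,0]-np.median(Q[:,0]))<90)&(abs(Q[:,1]-np.median(Q[:,1]))<100)]
    vx,vy,x0,y0=cv2.fitLine(Q[:,:2].astype(np.float32),cv2.DIST_HUBER,0,.01,.01).ravel();print("side",lo,len(Q),Q.mean(0).round(1),Q.min(0).round(),Q.max(0).round(),np.degrees(np.arctan2(vy,vx)))
m=np.zeros_like(ok);m[235:285,280:335]=1
Q=W2[m&(S["range_z"]>0)&(W2[...,2]>78)&(W2[...,2]<110)];print("side stud",len(Q),Q.mean(0),Q.min(0),Q.max(0))
s=r.sense();d=r.snapshot("wrist");print(d["hand_eye"].round(3).tolist(),d["intrinsics"].round(1).tolist());print(toolR(s).round(3))
cv2.imwrite("pics/w0.png",d["frame"][:,:,::-1])
E
```

```text
gauge_top 118 [ 551.4 -202.4  180.7] [ 551.8 -203.8] [35.8 26.6] 71.8 148.0 195.0
plate 164 [ 551.9 -199.4  113. ] [ 552.2 -203.4] [138.8  10.7] 71.3 60.0 135.0
foot 440 [ 553.1 -198.6   10.8] [ 561.9 -206.9] [150.3 215.6] 1.3 6.0 24.0
stud 57 [540.2 131.   85.6] [539.8 130.9] [26.1 23.1] 2.5 74.0 95.0
block 651 [539.8 130.6  29.8] [540.2 131.2] [90.7 90. ] 59.8 20.0 42.0
side 60 584 [ 549.8 -195.    92.4] [ 524. -272.   60.] [ 580. -129.  125.] 71.58031
side 148 124 [ 546.9 -192.2  165.8] [ 534. -214.  148.] [ 567. -177.  182.] 56.515163
side stud 59 [537.18056856 137.85888079  86.25528692] [526.03009296 120.30327965  79.41862604] [551.82116929 148.28180756  93.43112515]
[[1.0, 0.001, -0.0, -0.078], [0.001, -0.321, 0.947, -141.392], [0.001, -0.947, -0.321, 81.833], [0.0, 0.0, 0.0, 1.0]] [[277.2, 0.0, 318.9], [0.0, 277.2, 196.2], [0.0, 0.0, 1.0]]
[[ 0.236 -0.     0.972]
 [-0.972  0.002  0.236]
 [-0.002 -1.     0.   ]]
```

```bash
cat >> h.py <<'E'
def gaugeR(yaw,tip=0):
    # tip>0: +y end down = rotation about gauge x by -tip (rad)
    return Ro.from_euler("z",yaw,degrees=True).as_matrix()@Ro.from_rotvec([-tip,0,0]).as_matrix()
G2T=np.array([[0,0,1.],[-1,0,0],[0,-1,0]]) # columns: tool x=-gy, tool y=-gz, tool z=gx in gauge coords
def plan(s,Rt,p):
    R=toolR(s);l=R.T@(np.array(p)-s["tool_pos"])/300;w=Ro.from_matrix(R.T@Rt).as_rotvec()/(np.pi/2)
    print("lin",l.round(4).tolist(),"tw",w.round(4).tolist());return l,w
E
python3 - <<'E'
from h import *
from bench import r
s=r.sense();Rt=gaugeR(-18.5)@G2T
plan(s,Rt,[347,-390,250]);plan(s,Rt,[552,-203,250])
E
```

```text
lin [-0.4628, -0.0643, 0.8176] tw [0.0002, 0.357, -0.0009]
lin [-0.9076, -0.0636, 1.6286] tw [0.0002, 0.357, -0.0009]
```

Call:
move_arm --linear '[[-0.46,-0.064,0.82],[-0.46,-0.064,0.82],[-0.46,-0.064,0.82],[-0.46,-0.064,0.82],[-0.46,-0.064,0.82],[-0.46,-0.064,0.82],[-0.46,-0.064,0.82],[-0.46,-0.064,0.82],[-0.46,-0.064,0.82]]' --twist '[[0,0.357,0],[0,0.357,0],[0,0.357,0],[0,0.357,0],[0,0.357,0],[0,0.357,0],[0,0.357,0],[0,0.357,0],[0,0.357,0]]' --hand '[1,1,1,1,1,1,1,1,1]'

```text
time: 0.9
tool_pos: [349.4, -389.1, 250.0]
tcp_rot: [-90.0, 0.1, -108.3]
ft_force: [0.3, -0.8, -0.1]
finger_gap: 85.6
```

Run:
```python
from h import *
from bench import r
s=r.sense();Rt=gaugeR(-18.5)@G2T;print(s["time"],s["tool_pos"],s["tcp_rot"])
plan(s,Rt,[552,-203,250])
```

```text
0.9 [ 349.35421709 -389.13659235  249.97779918] [-9.00265668e+01  7.07432935e-02 -1.08261556e+02]
lin [-0.8009, 0.0007, 0.447] tw [0.0003, 0.0026, -0.0008]
```

Call:
move_arm --linear '[[-0.8,0,0.447],[-0.8,0,0.447],[-0.8,0,0.447],[-0.8,0,0.447],[-0.8,0,0.447],[-0.8,0,0.447],[-0.8,0,0.447],[-0.8,0,0.447],[-0.8,0,0.447],[-0.8,0,0.447]]' --twist '[[0,0,0],[0,0,0],[0,0,0],[0,0,0],[0,0,0],[0,0,0],[0,0,0],[0,0,0],[0,0,0],[0,0,0]]' --hand '[1,1,1,1,1,1,1,1,1,1]'

```text
time: 1.73
tool_pos: [551.1, -204.5, 249.6]
tcp_rot: [-90.1, 0.0, -108.3]
ft_force: [0.2, -0.3, -0.0]
finger_gap: 85.6
```

Run:
```python
from h import *
from bench import r
s=r.sense();d=r.snapshot("wrist");cv2.imwrite("pics/w1.png",d["frame"][:,:,::-1])
np.savez("w1.npz",pos=s["tool_pos"],R=toolR(s),**d)
H=d["hand_eye"];P=cloud(d)@H[:3,:3].T+H[:3,3];W=P@toolR(s).T+s["tool_pos"];z=W[...,2];ok=d["range_z"]>0
for lo,hi in((150,182),(178,190),(60,125),(8,14)):
    near=np.hypot(W[...,0]-552,W[...,1]+203)<90
    Q=W[ok&near&(z>lo)&(z<hi)]
    if len(Q)<9: print(lo,len(Q));continue
    c,sz,a=cv2.minAreaRect(Q[:,:2].astype(np.float32));print(lo,len(Q),Q.mean(0).round(1),np.round(c,1),np.round(sz,1),a)
```

```text
150 678 [ 561.1 -205.2  171.6] [ 552.5 -202.6] [36.1 25.2] 72.00109100341797
178 1312 [ 553.3 -202.8  182.5] [ 552.5 -202.6] [36.1 25.2] 72.04182434082031
60 1914 [ 556.7 -204.    94.9] [ 555.1 -203.6] [139.3  18. ] 71.71537017822266
8 1379 [ 564.3 -206.2   10.9] [ 563.1 -205.3] [145.4  20.8] 71.7962417602539
```

View pics/w1.png

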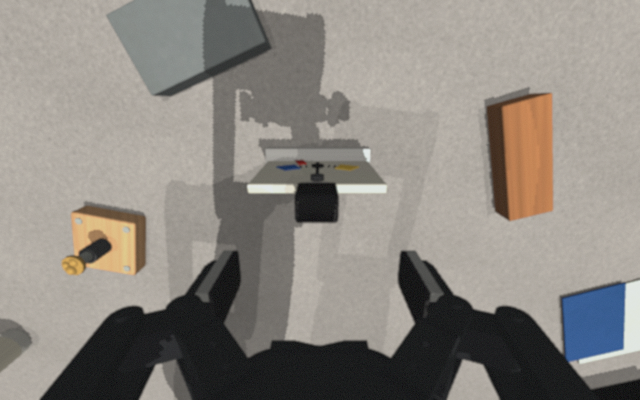

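The wrist view shows the grip at (317,203), the dial with blue on the left, the red tab near (300,162) and yellow on the right. The grip centre comes out at (552.5, -202.7) with a yaw of -18.1°.

Run:
```python
from h import *
from bench import r
s=r.sense();plan(s,gaugeR(-18.1)@G2T,[552.5,-202.7,145]);print(s["tool_pos"])
```

```text
lin [-0.008, 0.3493, 0.0032] tw [0.0009, -0.0028, -0.0005]
[ 550.93625783 -204.77732687  249.79457067]
```

Call:
move_arm --linear '[[-0.008,0.1,0.003],[-0.008,0.2,0.003],[-0.008,0.27,0.003],[-0.008,0.32,0.003],[-0.008,0.349,0.003],[-0.008,0.349,0.003],[-0.008,0.349,0.003],[-0.008,0.349,0.003],[-0.008,0.349,0.003],[-0.008,0.349,0.003],[-0.008,0.349,0.003],[-0.008,0.349,0.003]]' --twist '[[0,-0.003,0],[0,-0.003,0],[0,-0.003,0],[0,-0.003,0],[0,-0.003,0],[0,-0.003,0],[0,-0.003,0],[0,-0.003,0],[0,-0.003,0],[0,-0.003,0],[0,-0.003,0],[0,-0.003,0]]' --hand '[1,1,1,1,1,1,1,-1,-1,-1,-1,-1]' --force 70

```text
time: 2.78
tool_pos: [553.2, -202.7, 146.2]
tcp_rot: [-90.0, 0.0, -108.1]
ft_force: [2.1, 2.5, 4.1]
finger_gap: 35.5
```

Call:
move_arm --linear '[[0,0,0],[0,0,0],[0,0,0],[0,0,0],[0,0,0],[0,0,0]]' --twist '[[0,0,0],[0,0,0],[0,0,0],[0,0,0],[0,0,0],[0,0,0]]' --hand '[-1,-1,-1,-1,-1,-1]'

```text
time: 3.28
tool_pos: [553.2, -202.6, 146.3]
tcp_rot: [-90.0, 0.1, -108.1]
ft_force: [0.6, 1.5, -0.1]
finger_gap: 35.2
```

Run:
```python
from h import *
from bench import r
s=r.sense();print(s["tool_pos"],s["tcp_rot"],s["ft_force"],s["wrist_torque"],s["finger_gap"])
d=r.snapshot("wrist");np.savez("w2.npz",pos=s["tool_pos"],R=toolR(s),**d)
cv2.imwrite("pics/w2.png",cv2.resize(d["frame"][60:260,200:440,::-1],None,fx=3,fy=3,interpolation=cv2.INTER_CUBIC))
H=d["hand_eye"];P=cloud(d)@H[:3,:3].T+H[:3,3];ok=d["range_z"]>0
# plate front face in tool coords
for lo,hi in((45,55),(60,70),(80,90),(100,110)):
    m=ok&(abs(P[...,0])<60)&(P[...,1]>lo)&(P[...,1]<hi)&(abs(P[...,2])<15);print(lo,m.sum(),np.median(P[m],0).round(2))
```

```text
[ 553.24380203 -202.62334912  146.27437143] [-8.99649032e+01  5.44898963e-02 -1.08070780e+02] [ 0.60013374  1.49110916 -0.14233608] [ 0.03340309 -0.04445225  0.05442345] 35.227153216815104
45 764 [-0.35 50.14  3.58]
60 669 [-0.39 65.    3.57]
80 545 [ 0.37 84.47  3.79]
100 340 [-11.81 105.13   3.65]
```

View pics/w2.png

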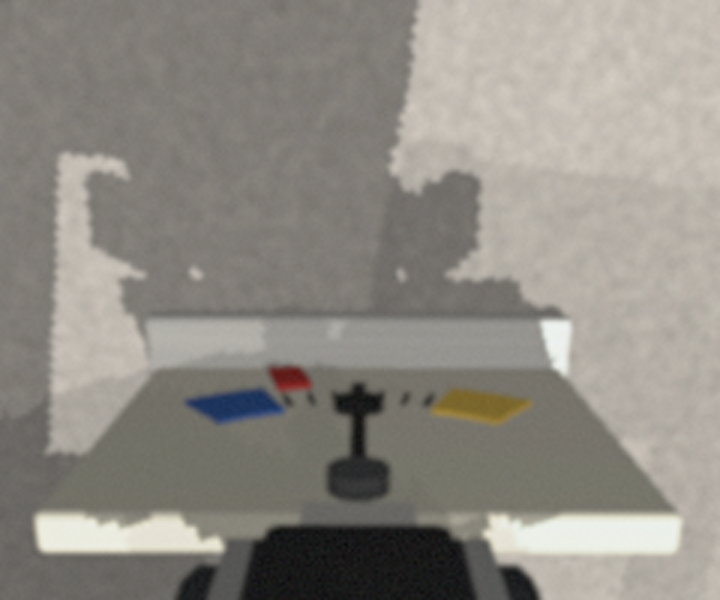

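The crop shows the grip held, the pointer hanging straight down at crop x 358, and the red tab at (290,378), on the + side next to the blue zone. Next I measure the angles on the dial plane.

```bash
cat >> h.py <<'E'
def dial(d,foot=146.3,zp=3.7,x0=0.,tipz=None):
    H=d["hand_eye"];f=d["frame"].astype(int);R,G,B=f[...,0],f[...,1],f[...,2];out={}
    masks=dict(red=(R>90)&(G<60)&(B<60),blue=(B>R+40)&(B>90-20),yel=(R>110)&(B<80)&(G>80))
    for n,m in masks.items():
        m=m.copy();m[:120]=0;m[215:]=0;m[:,:220]=0;m[:,420:]=0
        nn,l,st,c=cv2.connectedComponentsWithStats(m.astype(np.uint8))
        if nn<2: out[n]=None;continue
        i=1+np.argmax(st[1:,4]);v,u=np.nonzero(l==i)
        K=d["intrinsics"];ray=np.stack([(u-K[0,2])/K[0,0],(v-K[1,2])/K[1,1],np.ones(len(u))],-1)@H[:3,:3].T
        p=H[:3,3]+ray*((zp-H[2,3])/ray[:,2])[:,None]
        q=p.mean(0);py=foot-120
        a=np.arctan2(-(p[:,0]-x0),p[:,1]-py)
        out[n]=(len(u),q.round(1).tolist(),round(float(np.arctan2(-(q[0]-x0),q[1]-py)),3),a.min().round(3),a.max().round(3),round(float(np.hypot(q[0]-x0,q[1]-py)),1))
    return out
E
python3 - <<'E'
from h import *
from bench import r
d=dict(np.load("w2.npz"));
for k,v in dial(d).items():print(k,v)
s=r.sense();plan(s,toolR(s),s["tool_pos"]+[0,0,60])
E
```

```text
red (65, [-22.3, 121.9, 3.7], 0.229, np.float64(0.172), np.float64(0.282), 98.1)
blue (199, [-35.4, 92.6, 3.7], 0.491, np.float64(0.341), np.float64(0.633), 75.2)
yel (241, [36.5, 93.2, 3.7], -0.5, np.float64(-0.658), np.float64(-0.329), 76.2)
lin [-0.0002, -0.2, 0.0001] tw [0.0, 0.0, 0.0]
```

Call:
move_arm --linear '[[0,-0.05,0],[0,-0.12,0],[0,-0.2,0],[0,-0.3,0],[0,-0.4,0],[0,-0.42,0],[0,-0.42,0],[0,-0.42,0]]' --twist '[[0,0,0],[0,0,0],[0,0,0],[0,0,0],[0,0,0],[0,0,0],[0,0,0],[0,0,0]]' --hand '[-1,-1,-1,-1,-1,-1,-1,-1]'

```text
time: 4.0
tool_pos: [552.7, -202.6, 270.4]
tcp_rot: [-90.1, 0.1, -108.1]
ft_force: [-0.7, -0.4, -5.7]
finger_gap: 35.0
```

Run:
```python
from h import *
from bench import r
s=r.sense();print(s["tool_pos"],s["tcp_rot"],s["ft_force"],s["wrist_torque"],s["finger_gap"])
plan(s,gaugeR(0)@G2T,[540,-40,272]);plan(s,gaugeR(0)@G2T,[540,131,272])
d=r.snapshot("wrist");
for k,v in dial(d).items():print(k,v)
```

```text
[ 552.67628767 -202.5624359   270.37908124] [-9.00689480e+01  6.55984874e-02 -1.08076678e+02] [-0.73821793 -0.38485989 -5.74896803] [-0.01061046  0.0063278  -0.00384162] 34.96417147395047
lin [-0.502, -0.0046, -0.2083] tw [0.0006, -0.2009, -0.0008]
lin [-1.0439, -0.0037, -0.3852] tw [0.0006, -0.2009, -0.0008]
red (67, [-22.4, 121.8, 3.7], 0.23, np.float64(0.172), np.float64(0.282), 98.1)
blue (197, [-35.5, 92.8, 3.7], 0.49, np.float64(0.341), np.float64(0.631), 75.4)
yel (241, [36.6, 93.3, 3.7], -0.499, np.float64(-0.654), np.float64(-0.331), 76.3)
```

Call:
move_arm --linear '[[-0.05,0,-0.02],[-0.15,0,-0.06],[-0.27,0,-0.1],[-0.39,0,-0.15],[-0.51,0,-0.21],[-0.63,0,-0.25],[-0.75,0,-0.29],[-0.85,0,-0.32],[-0.92,0,-0.345],[-0.96,0,-0.36],[-0.98,0,-0.36],[-0.98,0,-0.36]]' --twist '[[0,-0.01,0],[0,-0.04,0],[0,-0.07,0],[0,-0.1,0],[0,-0.13,0],[0,-0.16,0],[0,-0.18,0],[0,-0.2,0],[0,-0.2,0],[0,-0.2,0],[0,-0.2,0],[0,-0.2,0]]' --hand '[-1,-1,-1,-1,-1,-1,-1,-1,-1,-1,-1,-1]'

```text
time: 5.05
tool_pos: [540.1, 111.5, 268.3]
tcp_rot: [-90.3, 0.1, -90.0]
ft_force: [0.6, -1.3, -4.3]
finger_gap: 35.3
```

Run:
```python
from h import *
from bench import r
s=r.sense();print(s["tool_pos"],s["tcp_rot"],s["ft_force"],s["wrist_torque"],s["finger_gap"])
plan(s,gaugeR(0)@G2T,[540.5,131,246])
d=r.snapshot("wrist");cv2.imwrite("pics/w3.png",d["frame"][:,:,::-1])
H=d["hand_eye"];P=cloud(d)@H[:3,:3].T+H[:3,3];W=P@toolR(s).T+s["tool_pos"];z=W[...,2];ok=d["range_z"]>0
near=np.hypot(W[...,0]-540,W[...,1]-131)<80
for lo,hi in((20,36),(75,97)):
    Q=W[ok&near&(z>lo)&(z<hi)];print(len(Q))
    if len(Q)>5:c,sz,a=cv2.minAreaRect(Q[:,:2].astype(np.float32));print(Q.mean(0),c,sz,a)
# foot front edge in tool coordinates
m=ok&(abs(P[...,0])<70)&(P[...,1]>128)&(P[...,1]<138)&(P[...,2]<40);print("foot",P[m].min(0),P[m].max(0))
```

```text
[540.07151023 111.46256263 268.29700649] [-90.30061519   0.12034167 -89.99511654] [ 0.56978717 -1.2882395  -4.32551973] [-0.061508   -0.07626517 -0.06302938] 35.287375846339984
lin [-0.065, 0.0745, 0.0018] tw [0.0033, 0.0001, -0.0013]
2052
[562.68314439 130.95659127  28.77906725] (547.8268432617188, 128.52342224121094) (90.20011138916016, 69.84630584716797) 60.01239013671875
15
[552.21959595 133.54220696  82.11443642] (552.3447265625, 133.50421142578125) (12.052230834960938, 1.646611213684082) 89.9901351928711
foot [-69.99628491 128.00404313   2.55687453] [ 69.81926349 137.97001224  20.95267481]
```

View pics/w3.png

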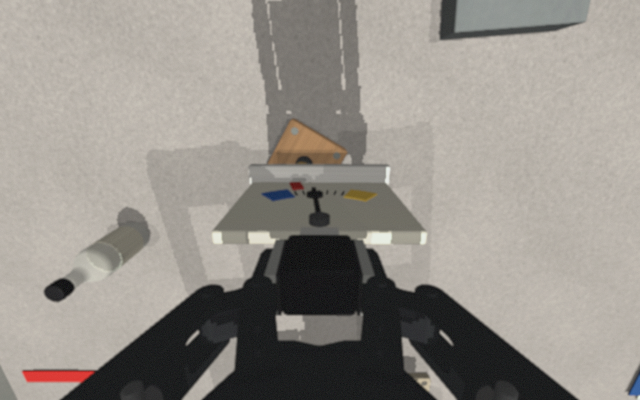

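The held gauge is in view, with the stud block showing behind the foot at about (305,145). The bottle at (100,260) is well clear.

Call:
move_arm --linear '[[-0.02,0.02,0.002],[-0.05,0.05,0.002],[-0.065,0.075,0.002],[-0.065,0.085,0.002],[-0.065,0.09,0.002],[-0.065,0.09,0.002],[-0.065,0.09,0.002]]' --twist '[[0.003,0,-0.001],[0.003,0,-0.001],[0.003,0,-0.001],[0.003,0,-0.001],[0.003,0,-0.001],[0.003,0,-0.001],[0.003,0,-0.001]]' --hand '[-1,-1,-1,-1,-1,-1,-1]'

```text
time: 5.68
tool_pos: [540.9, 129.6, 241.9]
tcp_rot: [-90.0, -0.0, -90.1]
ft_force: [0.5, 0.1, -4.7]
finger_gap: 35.1
```

Run:
```python
from h import *
from bench import r
d=dict(np.load("w1.npz"));H=d["hand_eye"];W=(cloud(d)@H[:3,:3].T+H[:3,3])@d["R"].T+d["pos"];z=W[...,2];ok=d["range_z"]>0
near=np.hypot(W[...,0]-540,W[...,1]-131)<80
for lo,hi in((26,36),(78,100)):
    Q=W[ok&near&(z>lo)&(z<hi)];c,sz,a=cv2.minAreaRect(Q[:,:2].astype(np.float32));print(len(Q),Q.mean(0),c,sz,a)
s=r.sense();print(s["tool_pos"],s["tcp_rot"],s["ft_force"],s["wrist_torque"],s["finger_gap"])
plan(s,gaugeR(0)@G2T,[540.5,131,234])
```

```text
2799 [542.76895609 125.49548537  29.15869339] (539.1455078125, 133.2340087890625) (91.39561462402344, 90.99370574951172) 60.16232681274414
383 [540.03844319 129.87474245  84.63324414] (539.8294067382812, 132.04840087890625) (27.395854949951172, 24.932296752929688) 38.48923110961914
[540.89736208 129.61056019 241.86543668] [-8.99895983e+01 -7.29517489e-03 -9.00654922e+01] [ 0.53191601  0.11040575 -4.69438749] [-0.05252881 -0.01606449  0.0012431 ] 35.13347847892425
lin [-0.0046, 0.0262, -0.0013] tw [-0.0001, -0.0007, 0.0001]
```

Call:
move_arm --linear '[[-0.003,0.01,-0.002],[-0.006,0.02,-0.003],[-0.006,0.024,-0.003],[-0.006,0.027,-0.003],[-0.006,0.03,-0.003],[-0.006,0.03,-0.003],[-0.006,0.03,-0.003],[-0.006,0.03,-0.003]]' --twist '[[0,0,0],[0,0,0],[0,0,0],[0,0,0],[0,0,0],[0,0,0],[0,0,0],[0,0,0]]' --hand '[-1,-1,-1,-1,-1,-1,-1,-1]'

```text
time: 6.35
tool_pos: [540.2, 131.4, 233.2]
tcp_rot: [-90.0, -0.0, -90.1]
ft_force: [0.7, 0.8, -1.8]
finger_gap: 35.1
```

```bash
cat > st.py <<'E'
from h import *
from bench import r
s=r.sense();print(s["time"],s["tool_pos"].round(1),s["tcp_rot"].round(2),"F",s["ft_force"].round(2),"M",s["wrist_torque"].round(3),s["finger_gap"].round(1))
E
python3 st.py;python3 - <<'E'
from h import *
from bench import r
for i in range(3):
    s=r.sense();d=r.snapshot("wrist");print(s["ft_force"].round(2))
s=r.sense();d=r.snapshot("side");np.savez("side1.npz",**d);cv2.imwrite("pics/side1.png",cv2.resize(d["frame"][185:295,230:390,::-1],None,fx=5,fy=5,interpolation=cv2.INTER_CUBIC))
E
```

```text
[ 0.66  0.76 -1.77]
[-0.44 -1.08 -3.16]
[ 0.57 -0.2  -2.02]Traceback (most recent call last):
  File "st.py", line 3, in <module>
    s=r.sense();print(s["time"],s["tool_pos"].round(1),s["tcp_rot"].round(2),"F",s["ft_force"].round(2),"M",s["wrist_torque"].round(3),s["finger_gap"].round(1))
                                                                                                                                       ^^^^^^^^^^^^^^^^^^^^^
AttributeError: 'float' object has no attribute 'round'
```

View pics/side1.png

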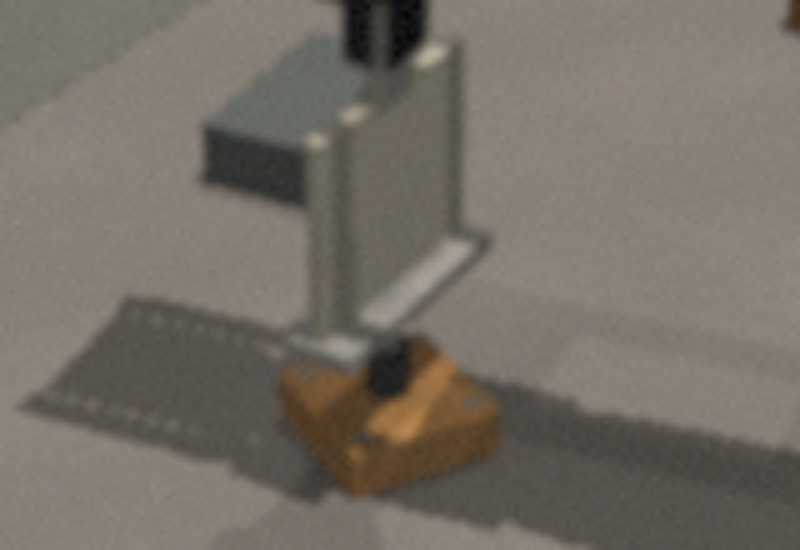

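The side crop shows the foot sitting on the stud, centred over the block. The force rise of about 2.5 N means roughly 2–3 mm pressed. Next I tip towards blue in two stages.

Call:
move_arm --linear '[[-0.0195,0.0004,0],[-0.039,0.0016,0],[-0.058,0.0035,0],[-0.078,0.006,0],[-0.097,0.009,0],[-0.116,0.013,0],[-0.116,0.013,0],[-0.116,0.013,0]]' --twist '[[0,0,-0.0255],[0,0,-0.051],[0,0,-0.0765],[0,0,-0.102],[0,0,-0.127],[0,0,-0.153],[0,0,-0.153],[0,0,-0.153]]' --hand '[-1,-1,-1,-1,-1,-1,-1,-1]'

```text
time: 7.22
tool_pos: [540.1, 167.7, 228.9]
tcp_rot: [-90.0, -13.6, -89.9]
ft_force: [0.1, 4.0, -1.2]
finger_gap: 35.2
```

```bash
cat > st.py <<'E'
from h import *
from bench import r
import sys
F=[]
for i in range(3):
    s=r.sense();F.append(s["ft_force"]);d=r.snapshot("wrist")
s=r.sense();R=toolR(s);tip=np.arctan2(-R[2,0],-R[2,1])*-1
ft=s["tool_pos"]+R@[0,146.3,0]
print(s["time"],s["tool_pos"].round(1),s["tcp_rot"].round(2),"F",np.mean(F,0).round(2),"M",s["wrist_torque"].round(3),round(s["finger_gap"],1))
print("gy_z",R[2,0].round(3),"foot",ft.round(1),"tip",np.arcsin(R[2,0]).round(3))
for t in map(float,sys.argv[2:]):
    print(t,end=" ");plan(s,gaugeR(0,t)@G2T,np.array([540.3,131.4,float(sys.argv[1])])+gaugeR(0,t)@[0,0,146.3])
E
python3 st.py 87.5 .32 .4 .48
```

```text
7.3667 [540.2 166.3 229.4] [-89.96 -13.65 -90.09] F [-0.19  4.16 -1.87] M [ 1.293  0.174 -0.04 ] 36.0
gy_z 0.236 foot [540.2 131.8  87.2] tip 0.238
0.32 lin [-0.0384, 0.0011, 0.0003] tw [-0.0001, -0.001, -0.052]
0.4 lin [-0.0771, 0.0058, 0.0003] tw [-0.0001, -0.001, -0.1029]
0.48 lin [-0.1153, 0.0136, 0.0002] tw [-0.0001, -0.001, -0.1539]
```

Call:
move_arm --linear '[[-0.019,-0.001,0],[-0.038,0,0],[-0.058,0.001,0],[-0.077,0.004,0],[-0.096,0.007,0],[-0.112,0.011,0],[-0.112,0.011,0],[-0.112,0.011,0],[-0.112,0.011,0],[-0.112,0.011,0],[-0.112,0.011,0],[-0.112,0.011,0]]' --twist '[[0,-0.001,-0.026],[0,-0.001,-0.052],[0,-0.001,-0.077],[0,-0.001,-0.103],[0,-0.001,-0.128],[0,-0.001,-0.15],[0,-0.001,-0.15],[0,-0.001,-0.15],[0,-0.001,-0.15],[0,-0.001,-0.15],[0,-0.001,-0.15],[0,-0.001,-0.15]]' --hand '[-1,-1,-1,-1,-1,-1,-1,-1,-1,-1,-1,-1]'

```text
time: 8.37
tool_pos: [540.5, 198.1, 218.9]
tcp_rot: [-89.9, -27.0, -90.1]
ft_force: [-0.1, 5.2, -2.0]
finger_gap: 35.2
```

```bash
python3 st.py 87.5 .4 .3 .2 .1 0
python3 - <<'E'
from h import *
from bench import r
d=r.snapshot("wrist");cv2.imwrite("pics/w4.png",cv2.resize(d["frame"][100:240,200:440,::-1],None,fx=3,fy=3,interpolation=cv2.INTER_CUBIC))
for k,v in dial(d).items():print(k,v)
E
```

```text
8.5167 [540.5 198.1 218.9] [-89.93 -27.03 -90.07] F [ 0.16  5.13 -1.57] M [ 1.737 -0.028 -0.004] 35.3
gy_z 0.454 foot [540.6 131.6  88.6] tip 0.472
0.4 lin [0.0339, 0.0047, -0.0006] tw [-0.0004, -0.0006, 0.0457]
0.3 lin [0.0822, 0.0106, -0.0005] tw [-0.0005, -0.0006, 0.1094]
0.2 lin [0.1298, 0.0213, -0.0005] tw [-0.0005, -0.0006, 0.173]
0.1 lin [0.176, 0.0367, -0.0004] tw [-0.0005, -0.0006, 0.2367]
0.0 lin [0.2205, 0.0567, -0.0004] tw [-0.0005, -0.0005, 0.3003]
red (65, [-23.8, 122.0, 3.7], 0.244, np.float64(0.191), np.float64(0.294), 98.6)
blue (130, [-40.5, 91.8, 3.7], 0.554, np.float64(0.441), np.float64(0.647), 77.0)
yel (569, [-70.5, 365.7, 3.7], 0.205, np.float64(-0.024), np.float64(0.395), 346.6)
```

View pics/w4.png

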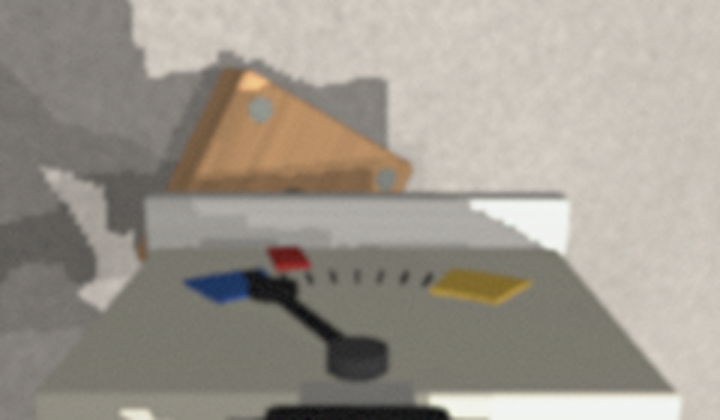

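The pointer now lies over the inner part of the blue zone, with its tip near crop (262,285) and blue spanning 185–290. I'll tip a little further for margin.

```bash
python3 - <<'E'
from h import *
from bench import r
d=r.snapshot("wrist");H=d["hand_eye"];K=d["intrinsics"]
for u,v in((287.3,195),(319.3,215.5)):
  for zp in(4,8,12,16):
    ray=H[:3,:3]@np.linalg.solve(K,[u,v,1]);p=H[:3,3]+ray*(zp-H[2,3])/ray[2];print(zp,p.round(1),np.arctan2(-p[0],p[1]-26.3).round(3),np.hypot(p[0],p[1]-26.3).round(1))
E
python3 st.py 88 .53
```

```text
4 [-28.6  91.5   4. ] 0.413 71.2
8 [-27.1  79.6   8. ] 0.471 59.8
12 [-25.7  67.6  12. ] 0.556 48.6
16 [-24.2  55.6  16. ] 0.691 38.0
4 [-0.2 44.6  4. ] 0.013 18.3
8 [-0.3 35.1  8. ] 0.029 8.8
12 [-0.3 25.5 12. ] 2.828 0.8
16 [-0.3 15.9 16. ] 3.116 10.4
8.7667 [540.5 198.  218.9] [-89.93 -27.03 -90.07] F [ 0.14  5.2  -1.05] M [ 1.804 -0.051  0.009] 35.5
gy_z 0.454 foot [540.6 131.5  88.6] tip 0.472
0.53 lin [-0.0288, 0.0028, -0.0007] tw [-0.0004, -0.0007, -0.0371]
```

Call:
move_arm --linear '[[-0.01,0.001,0],[-0.01,0.001,0],[-0.01,0.001,0],[-0.01,0.001,0],[-0.01,0.001,0],[-0.01,0.001,0],[-0.01,0.001,0],[-0.01,0.001,0],[0.034,0.0035,0],[0.058,0.006,0],[0.082,0.01,0],[0.106,0.0145,0]]' --twist '[[0,0,-0.013],[0,0,-0.013],[0,0,-0.013],[0,0,-0.013],[0,0,-0.013],[0,0,-0.013],[0,0,-0.013],[0,0,-0.013],[0,0,0.046],[0,0,0.078],[0,0,0.109],[0,0,0.141]]' --hand '[-1,-1,-1,-1,-1,-1,-1,-1,-1,-1,-1,-1]'

```text
time: 9.77
tool_pos: [540.3, 167.6, 229.6]
tcp_rot: [-89.9, -14.2, -90.0]
ft_force: [-0.9, 3.5, -1.4]
finger_gap: 35.1
```

```bash
python3 st.py 87 .2 .15 .1 .05 0 -.05 -.1 -.15
```

```text
9.9167 [541.  166.2 230.2] [-89.83 -14.41 -90.23] F [ 1.3   1.8  -1.32] M [ 0.086 -0.534  0.1  ] 35.0
gy_z 0.249 foot [541.3 129.8  88.5] tip 0.251
0.2 lin [0.0188, 0.0043, -0.0022] tw [-0.0013, -0.0024, 0.0328]
0.15 lin [0.0431, 0.0062, -0.0021] tw [-0.0014, -0.0024, 0.0646]
0.1 lin [0.0673, 0.0093, -0.002] tw [-0.0014, -0.0023, 0.0964]
0.05 lin [0.0913, 0.0135, -0.0019] tw [-0.0015, -0.0023, 0.1283]
0.0 lin [0.115, 0.019, -0.0019] tw [-0.0015, -0.0023, 0.1601]
-0.05 lin [0.1385, 0.0257, -0.0018] tw [-0.0016, -0.0022, 0.1919]
-0.1 lin [0.1616, 0.0335, -0.0017] tw [-0.0017, -0.0022, 0.2237]
-0.15 lin [0.1842, 0.0425, -0.0016] tw [-0.0017, -0.0022, 0.2556]
```

Call:
move_arm --linear '[[0.019,0.004,-0.002],[0.043,0.006,-0.002],[0.067,0.009,-0.002],[0.091,0.0135,-0.002],[0.115,0.019,-0.002],[0.1385,0.0255,-0.002],[0.1615,0.0335,-0.002],[0.184,0.042,-0.002],[0.184,0.042,-0.002],[0.184,0.042,-0.002]]' --twist '[[-0.001,-0.002,0.033],[-0.001,-0.002,0.065],[-0.001,-0.002,0.096],[-0.001,-0.002,0.128],[-0.001,-0.002,0.16],[-0.001,-0.002,0.192],[-0.001,-0.002,0.224],[-0.001,-0.002,0.2555],[-0.001,-0.002,0.2555],[-0.001,-0.002,0.2555]]' --hand '[-1,-1,-1,-1,-1,-1,-1,-1,-1,-1]'

```text
time: 10.75
tool_pos: [539.6, 108.5, 230.5]
tcp_rot: [-90.1, 8.4, -90.1]
ft_force: [-0.1, -2.7, -1.8]
finger_gap: 35.3
```

```bash
python3 st.py 88 -.2 -.25 -.3 -.35 -.4 -.45 -.49
```

```text
10.9 [539.8 110.  231.2] [-90.02   8.44 -89.96] F [-0.09 -2.57 -2.18] M [-0.817  0.089  0.077] 35.2
gy_z -0.147 foot [539.8 131.4  86.5] tip -0.147
-0.2 lin [0.0251, -0.0043, 0.0015] tw [0.0003, 0.0004, 0.0335]
-0.25 lin [0.0494, -0.0024, 0.0015] tw [0.0004, 0.0004, 0.0654]
-0.3 lin [0.0736, 0.0007, 0.0015] tw [0.0004, 0.0004, 0.0972]
-0.35 lin [0.0976, 0.005, 0.0015] tw [0.0004, 0.0004, 0.129]
-0.4 lin [0.1213, 0.0105, 0.0015] tw [0.0004, 0.0004, 0.1609]
-0.45 lin [0.1448, 0.0172, 0.0015] tw [0.0004, 0.0004, 0.1927]
-0.49 lin [0.1633, 0.0233, 0.0015] tw [0.0004, 0.0004, 0.2182]
```

Call:
move_arm --linear '[[0.025,-0.001,0.001],[0.049,0,0.001],[0.0735,0.002,0.001],[0.0975,0.006,0.001],[0.121,0.011,0.001],[0.145,0.0175,0.001],[0.163,0.0235,0.001],[0.163,0.0235,0.001],[0.163,0.0235,0.001],[0.163,0.0235,0.001],[0.163,0.0235,0.001],[0.163,0.0235,0.001]]' --twist '[[0,0,0.0335],[0,0,0.0655],[0,0,0.097],[0,0,0.129],[0,0,0.161],[0,0,0.193],[0,0,0.218],[0,0,0.218],[0,0,0.218],[0,0,0.218],[0,0,0.218],[0,0,0.218]]' --hand '[-1,-1,-1,-1,-1,-1,-1,-1,-1,-1,-1,-1]'

```text
time: 11.9
tool_pos: [540.3, 63.1, 217.5]
tcp_rot: [-90.0, 28.0, -89.9]
ft_force: [-0.2, -4.3, -2.1]
finger_gap: 35.2
```

Call:
move_arm --linear '[[0,0,0],[0,0,0],[0,0,0],[0,0,0],[0,0,0],[0,0,0],[0,0,0],[0,0,0]]' --twist '[[0,0,0],[0,0,0],[0,0,0],[0,0,0],[0,0,0],[0,0,0],[0,0,0],[0,0,0]]' --hand '[-1,-1,-1,-1,-1,-1,-1,-1]'

```text
time: 12.57
tool_pos: [540.3, 63.3, 217.5]
tcp_rot: [-90.0, 28.0, -89.9]
ft_force: [1.0, -2.0, -1.9]
finger_gap: 34.7
```

```bash
python3 st.py 87 -.4 -.35 -.3 -.25 -.2 -.15 -.1 -.05 0
python3 - <<'E'
from h import *
from bench import r
d=r.snapshot("wrist");cv2.imwrite("pics/w5.png",cv2.resize(d["frame"][100:240,200:440,::-1],None,fx=3,fy=3,interpolation=cv2.INTER_CUBIC))
for k,v in dial(d).items():print(k,v)
E
```

```text
12.7167 [540.3  63.3 217.5] [-89.98  28.   -89.87] F [ 0.1  -2.39 -2.42] M [-1.16  -0.016 -0.004] 35.3
gy_z -0.469 foot [540.2 131.9  88.3] tip -0.489
-0.4 lin [-0.0396, 0.0049, 0.0001] tw [0.0004, 0.0013, -0.0564]
-0.35 lin [-0.0638, 0.0076, 0.0001] tw [0.0004, 0.0013, -0.0883]
-0.3 lin [-0.0879, 0.0116, 0.0002] tw [0.0004, 0.0013, -0.1201]
-0.25 lin [-0.1117, 0.0168, 0.0003] tw [0.0003, 0.0014, -0.1519]
-0.2 lin [-0.1352, 0.0231, 0.0003] tw [0.0003, 0.0014, -0.1837]
-0.15 lin [-0.1584, 0.0307, 0.0004] tw [0.0003, 0.0014, -0.2156]
-0.1 lin [-0.1812, 0.0393, 0.0004] tw [0.0002, 0.0014, -0.2474]
-0.05 lin [-0.2035, 0.0491, 0.0005] tw [0.0002, 0.0014, -0.2792]
0.0 lin [-0.2253, 0.06, 0.0005] tw [0.0002, 0.0014, -0.3111]
red (63, [-21.8, 121.2, 3.7], 0.225, np.float64(0.17), np.float64(0.277), 97.3)
blue (209, [-35.5, 92.1, 3.7], 0.494, np.float64(0.34), np.float64(0.641), 74.8)
yel (392, [31.3, 254.1, 3.7], -0.137, np.float64(-0.368), np.float64(0.056), 230.0)
```

View pics/w5.png

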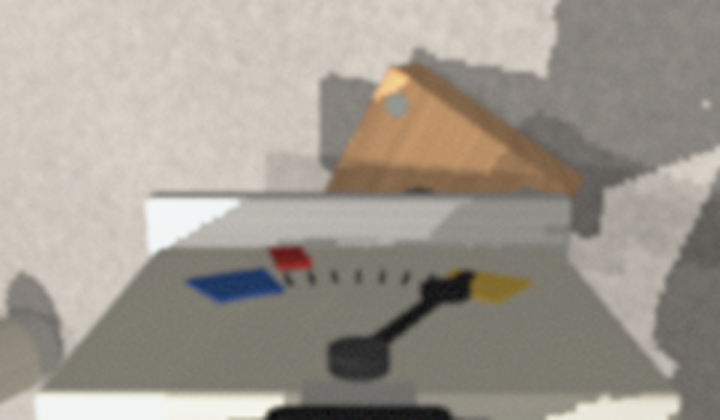

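The pointer rests in the yellow zone (tip near crop (450,287)) and has held there for about a second. Now I go back towards the red tab at about +0.235.

Call:
move_arm --linear '[[-0.015,0.001,0],[-0.0395,0.004,0],[-0.064,0.007,0],[-0.088,0.0115,0],[-0.112,0.017,0],[-0.135,0.023,0],[-0.158,0.0305,0],[-0.181,0.039,0],[-0.2035,0.049,0],[-0.225,0.06,0],[-0.225,0.06,0],[-0.225,0.06,0]]' --twist '[[0,0.001,-0.025],[0,0.001,-0.056],[0,0.001,-0.088],[0,0.001,-0.12],[0,0.001,-0.152],[0,0.001,-0.184],[0,0.001,-0.2155],[0,0.001,-0.2475],[0,0.001,-0.279],[0,0.001,-0.311],[0,0.001,-0.311],[0,0.001,-0.311]]' --hand '[-1,-1,-1,-1,-1,-1,-1,-1,-1,-1,-1,-1]'

```text
time: 13.77
tool_pos: [539.6, 133.2, 233.0]
tcp_rot: [-90.1, 0.2, -89.8]
ft_force: [0.1, 2.2, -2.2]
finger_gap: 35.0
```

```bash
python3 st.py 87 .05 .1 .15 .2 .235
```

```text
13.9167 [539.8 131.2 233. ] [-90.07   0.12 -89.99] F [-0.25  1.87 -2.18] M [0.591 0.104 0.001] 35.0
gy_z -0.002 foot [539.7 131.5  86.7] tip -0.002
0.05 lin [-0.0249, -0.0004, 0.0016] tw [0.0007, 0.0002, -0.0332]
0.1 lin [-0.0492, 0.0014, 0.0016] tw [0.0007, 0.0002, -0.065]
0.15 lin [-0.0734, 0.0045, 0.0016] tw [0.0007, 0.0002, -0.0968]
0.2 lin [-0.0974, 0.0088, 0.0016] tw [0.0007, 0.0002, -0.1287]
0.235 lin [-0.1141, 0.0125, 0.0016] tw [0.0007, 0.0002, -0.1509]
```

Call:
move_arm --linear '[[-0.025,0,0.001],[-0.049,0.0015,0.001],[-0.0735,0.0045,0.001],[-0.0975,0.009,0.001],[-0.114,0.0125,0.001],[-0.114,0.0125,0.001],[-0.114,0.0125,0.001],[-0.114,0.0125,0.001],[-0.114,0.0125,0.001],[-0.114,0.0125,0.001],[-0.114,0.0125,0.001],[-0.114,0.0125,0.001]]' --twist '[[0.001,0,-0.033],[0.001,0,-0.065],[0.001,0,-0.097],[0.001,0,-0.129],[0.001,0,-0.151],[0.001,0,-0.151],[0.001,0,-0.151],[0.001,0,-0.151],[0.001,0,-0.151],[0.001,0,-0.151],[0.001,0,-0.151],[0.001,0,-0.151]]' --hand '[-1,-1,-1,-1,-1,-1,-1,-1,-1,-1,-1,-1]'

```text
time: 14.92
tool_pos: [540.2, 164.9, 229.5]
tcp_rot: [-90.0, -13.5, -90.0]
ft_force: [-0.5, 2.5, -2.4]
finger_gap: 34.9
```

```bash
python3 st.py 87 .235
python3 - <<'E'
from h import *
from bench import r
d=r.snapshot("wrist");np.savez("w6.npz",**d);cv2.imwrite("pics/w6.png",cv2.resize(d["frame"][160:240,260:380,::-1],None,fx=6,fy=6,interpolation=cv2.INTER_CUBIC))
for k,v in dial(d).items():print(k,v)
E
```

```text
15.0667 [540.2 165.1 229.4] [-89.97 -13.48 -90.  ] F [-0.34  2.88 -1.68] M [ 0.963  0.005 -0.015] 35.3
gy_z 0.233 foot [540.3 131.   87.1] tip 0.235
0.235 lin [-0.0012, 0.0002, 0.0004] tw [-0.0004, -0.0, 0.0002]
red (62, [-23.6, 122.1, 3.7], 0.242, np.float64(0.183), np.float64(0.294), 98.7)
blue (191, [-36.2, 93.1, 3.7], 0.497, np.float64(0.349), np.float64(0.639), 76.0)
yel (573, [-32.7, 313.9, 3.7], 0.113, np.float64(-0.117), np.float64(0.307), 289.5)
```

View pics/w6.png

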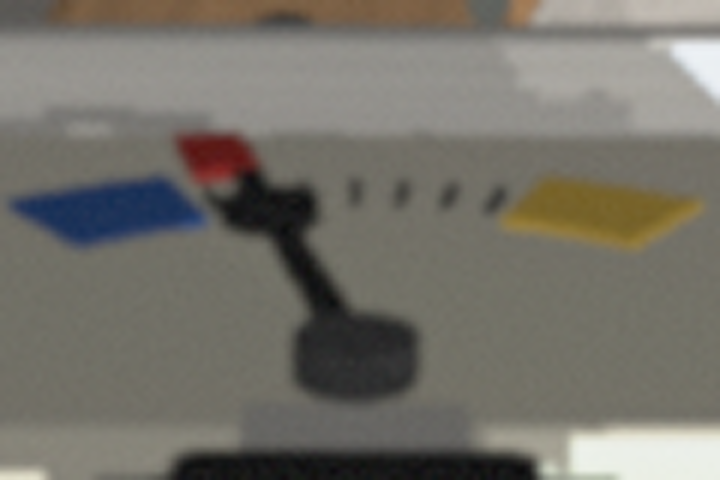

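The pointer tip at crop (247,180) touches the lower right of the red tab (219,157). It looks slightly to the inner side, so I check with numbers.

Run:
```python
from h import *
d=dict(np.load("w6.npz"));d2=dict(np.load("w2.npz"));H=d["hand_eye"];K=d["intrinsics"]
for zp in(3.7,4.5,5,5.5,6.5):
    a=dial(d2,zp=zp);b=dial(d,zp=zp);print(zp,[(a[k][2],a[k][5]) for k in a],[(b[k][2],b[k][5]) for k in("red","blue")])
for u,v in((301.2,190),(300.8,189.5),(302,191)):
  for zp in(3.7,5,6,7,8,9):
    ray=H[:3,:3]@np.linalg.solve(K,[u,v,1]);p=H[:3,3]+ray*(zp-H[2,3])/ray[2];print(u,zp,p.round(1),np.arctan2(-p[0],p[1]-26.3).round(3),np.hypot(p[0],p[1]-26.3).round(1))
```

```text
3.7 [(0.229, 98.1), (0.491, 75.2), (-0.5, 76.2)] [(0.242, 98.7), (0.497, 76.0)]
4.5 [(0.233, 95.5), (0.502, 72.9), (-0.511, 73.9)] [(0.246, 96.0), (0.508, 73.7)]
5 [(0.236, 93.8), (0.509, 71.5), (-0.518, 72.5)] [(0.249, 94.3), (0.515, 72.3)]
5.5 [(0.238, 92.1), (0.517, 70.1), (-0.526, 71.1)] [(0.252, 92.6), (0.523, 70.9)]
6.5 [(0.244, 88.8), (0.533, 67.2), (-0.542, 68.3)] [(0.258, 89.3), (0.539, 68.1)]
301.2 3.7 [-16.9 107.3   3.7] 0.206 82.7
301.2 5 [-16.7 103.1   5. ] 0.213 78.6
301.2 6 [-16.4 100.    6. ] 0.22 75.5
301.2 7 [-16.2  96.8   7. ] 0.226 72.3
301.2 8 [-16.   93.6   8. ] 0.234 69.2
301.2 9 [-15.8  90.4   9. ] 0.242 66.0
300.8 3.7 [-17.4 108.9   3.7] 0.208 84.4
300.8 5 [-17.1 104.7   5. ] 0.215 80.2
300.8 6 [-16.9 101.5   6. ] 0.221 77.1
300.8 7 [-16.7  98.3   7. ] 0.228 73.9
300.8 8 [-16.5  95.1   8. ] 0.235 70.7
300.8 9 [-16.2  91.9   9. ] 0.243 67.6
302 3.7 [-16.  104.2   3.7] 0.203 79.5
302 5 [-15.7 100.1   5. ] 0.21 75.5
302 6 [-15.5  96.9   6. ] 0.216 72.3
302 7 [-15.3  93.8   7. ] 0.223 69.2
302 8 [-15.1  90.7   8. ] 0.231 66.1
302 9 [-14.9  87.5   9. ] 0.239 63.0
```

Call:
move_arm --linear '[[0,0,0],[0,0,0],[0,0,0],[0,0,0],[0,0,0],[0,0,0],[0,0,0],[0,0,0],[0,0,0],[0,0,0]]' --twist '[[0,0,0],[0,0,0],[0,0,0],[0,0,0],[0,0,0],[0,0,0],[0,0,0],[0,0,0],[0,0,0],[0,0,0]]' --hand '[-1,-1,-1,-1,-1,-1,-1,-1,-1,-1]'

```text
time: 15.95
tool_pos: [540.2, 165.1, 229.4]
tcp_rot: [-90.0, -13.5, -90.0]
ft_force: [0.1, 2.4, -1.5]
finger_gap: 35.0
```

```bash
python3 st.py 87
python3 - <<'E'
from h import *
from bench import r
d=r.snapshot("wrist");o=np.load("w6.npz")["frame"].astype(int)
print("pixel change in dial",np.abs(d["frame"].astype(int)-o)[180:220,290:330].mean(),dial(d)["red"])
H=d["hand_eye"];P=cloud(d)@H[:3,:3].T+H[:3,3];ok=d["range_z"]>0
for lo,hi in((45,55),(60,70),(80,90),(100,110)):
    m=ok&(abs(P[...,0])<60)&(P[...,1]>lo)&(P[...,1]<hi)&(abs(P[...,2])<15);print(lo,m.sum(),np.median(P[m],0).round(2))
S=r.snapshot("side");W=world(S);m=np.zeros((400,640),bool);m[225:285,270:345]=1
m&=(S["range_z"]>0)&(np.hypot(W[...,0]-540,W[...,1]-131)<16)&(W[...,2]>62)&(W[...,2]<100)
print("head/foot pts",m.sum(),W[m][:,2].max() if m.any() else None)
f=S["frame"].astype(int);b=m&(f[...,0]>f[...,2]+35);print("brass",b.sum(),W[b][:,2] if b.any() else None)
E
```

```text
16.1 [540.2 165.2 229.4] [-89.97 -13.49 -89.99] F [ 0.16  2.03 -1.19] M [ 0.86   0.015 -0.021] 35.3
gy_z 0.233 foot [540.2 131.   87.1] tip 0.235
pixel change in dial 1.7060416666666667 (60, [-23.5, 122.2, 3.7], 0.241, np.float64(0.183), np.float64(0.294), 98.7)
45 771 [-4.59 50.17  3.61]
60 695 [-3.36 65.14  3.61]
80 536 [ 3.68 84.52  3.85]
100 327 [ -0.2  104.83   3.66]
head/foot pts 15 99.67034923308991
brass 0 None
```

The readings are steady, so I hand in.

```bash
python3 -c "
from bench import r
r.hand_in();print(r.sense()['time'])"
```

```text
the job is handed in; nothing more can be done
the job is handed in; nothing more can be done
```

I picked the gauge up by its grip, set the middle of its foot on the stud and pressed lightly. I then rocked it to blue, to yellow and back to the red tab, and handed it in at about 16 s, still held there.

**Blue and yellow:** the gauge was held at +0.47 to +0.49 rad in blue and −0.49 rad in yellow, each for about a second. A wrist picture at each hold showed the pointer in its zone.

**Red tab:** the gauge ended tipped 0.235 rad. I measured the tab at 0.23–0.25 rad and the pointer tip at about 0.235, well inside the tab's 0.06 rad either side. The pictures before and after the last hold matched, so the pointer was steady. The dial plate had not turned in the grip.

**Stud press:** the foot's middle was within about 1 mm of the measured stud centre. At the end about 3–4 N rested on the stud, which means roughly 3–4 mm of its 14 mm travel. The foot's height pointed to about 3 mm at its middle, and possibly up to 6 mm at the edge of the head.

**Checks that were weak or failed:**
- I could not see the brass head directly at the end, because the foot hid it, so the press depth comes from force and geometry only.
- The wrist force readings vary by about ±1 N, and there was a side force of 2–5 N from friction while the gauge was tipped.
- The tab's distance from the pivot first came out as 98 mm instead of 90. That points to a dial depth error of 1–3 mm, about 0.015 rad in the tab angle.
- I planned clear paths past the bottle, carton and offcut and saw no contact, but took no final picture of them.

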